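# Crack open the test kiln with its lid lever

## Task

The heavy lid of the bench kiln has to be cracked open, but the white tub stands under the long end of the lid lever. With your fingertips slide the tub along the table until it is clear of the lever (do not lift or tip it), then press the long end of the lever smoothly all the way down so that its short end raises the lid. Do not touch the lid or let it jump or drop, leave the other things where they stand, and finish while still holding the lever pressed down, so that I can slip a prop under the lid.

Things in the scene. Friction and masses are not known exactly. Their poses are not given: they have to be found in the camera images.
- kiln: Fixed bench kiln: 300 x 300 mm steel-jacketed box, 237 mm high with its hinged lid, grey control box on one side; the lid lever sticks out of its front. NOTE: the origin lies on the table straight below the lever grip's middle (at rest). +x is level and points to the kiln (front face at x = 310 mm, kiln centre at 460 mm); the lever's long end points to -x, its tip at about x = -57 mm.
- lever_pivot (a point): The fixed pivot of the lever, between the two cheeks of a dark steel bracket on the kiln's front; 136 mm above the table, at x = 205 mm in the kiln's frame. The pivot axis is level, along the kiln's y axis.
- lever_grip (a point): Middle of the lever's black grip, a flat bar 110 long, 28 wide, 20 mm thick (its upper face is 10 mm above this point, square to the lever), 210 mm from the pivot along the straight lever; the tip is 60 mm further out. At rest it is about 188 mm above the table, the long arm sloping up outward by 0.25 rad; fully down about 84 mm, sloping down outward by 0.25 rad.
- lever (a joint): Angle of the lid lever, a straight steel bar 22 mm wide: long arm 270 mm outward, short arm 80 mm under a strap on the lid. About 0.01 at rest (long end up), grows as the long end is pressed down, stop at 0.50 rad. The lid's weight pushes it back up when let go; pressing at the grip takes about 3 to 7 N.
- lid: The kiln's brick lid in a steel band, 300 x 300 x 50 mm, about 3 kg, hinged on the edge away from the lever. Origin: the middle of its lower front edge, above the lever's bracket; 187 mm above the table when closed, about 223 mm when the lever is fully down. A steel strap on its front runs down to the lever's short end.
- tub: Loose white tub, open on top, 200 (its x) x 160 (y) x 110 mm high, walls and floor 4 mm, about 0.5 kg; origin: centre of the underside. It stands under the lever's long end, blocking it, and sticks out some 110 to 140 mm past the tip. Its -x half, away from the kiln, is empty; kiln furniture up to 65 mm high is fixed in the +x half. The table is free for 150 mm outward, away from the kiln.
- mould: Bystander, loose: white plaster cone 105 mm high on a 90 mm square tile; origin at the centre of the underside.
- bowl: Bystander, loose: plaster bowl 140 mm across and 62 mm high with a brush in it; origin at the centre of the underside.
- post_tall: Bystander, loose: square kiln post 38 x 38 x 90 mm standing beside the lever; origin at the centre of the underside.
- post_short: Bystander, loose: square kiln post 38 x 38 x 55 mm standing beside the lever; origin at the centre of the underside.
- cup: Bystander, loose: unglazed cup 76 mm across and 80 mm high; origin at the centre of the underside.
- disc: Bystander, loose: round plaster mould 130 mm across and 34 mm high; origin at the centre of the underside.

How it is judged:
By the outcome, as a careful person would: the job done as asked, in the order asked, and still so for the second after the job is handed in, while the arm keeps its last pose, push and grip.
It also fails if it takes over 48 s, if anything falls off the work surface, if the arm or the gripper's body presses on something with over 40 N, if the wrist force passes 120 N, or if a joint passes its speed limit or range.

## Robot

A 6-joint arm with a two-finger parallel gripper is mounted at the origin on the work surface. World frame = base frame: x ahead of the robot, y to its left, z up, the work surface at z = 0. Lengths are in mm, angles in rad, forces in N, time in s.
With the tool pointing down it reaches from about 350 to 975 mm from the base axis. Payload 7.1 kg.
Tool frame: the origin (TCP) lies at the very end of the fingers, on their centre line; the grasp point (between the pads) lies ctrl.hold_point_z behind it (ctrl.hold_point_z is the distance from the TCP to the grasp point, in mm); z points along the fingers, y is the line along which they close (so a half turn about z gives the same grasp; the last joint's range is limited). The gripper opens to 88 mm and grips with 3 to 60 N. Pads are 20 mm wide; open, the fingers measure 115 mm over their backs; the gripper's body (75 mm by 178 mm) begins 61 mm behind the grasp point.
Start: joints at [1.12, 0.423, 1.63, -0, 1.089, -0.019], TCP at [261.534, 567.631, 222.675] pointing down, gripper open.
Joint ranges: [-3, 3], [-0.9, 2.11], [0.09, 2.58], [-1.31, 4.45], [0.11, 2.69], [-2.54, 2.54]. Speed limits (rad/s): [2.39, 2.39, 3.01, 3.14, 3.14, 3.14].

## Interface

Orientations are given as a rotation vector (axis times angle).
In Python, from workcell import ctrl gives the robot as it stands. The module is installed in compiled form; this text tells all that it offers.
- The arm moves only by the shell command python3 -m creep 'ROWS'. ROWS is JSON, a list of rows, each an object with "translation": the shift along the tool's x, y, z in mm, a list of three; "angular": the turn, a rotation vector about the tool's x, y, z in rad, a list of three; "jaw": the opening, from 0 (shut) to 1 (fully open). A call has exactly 8 rows; each row is the pose to reach, as a shift and turn from the pose commanded when the call began, along the tool's axes at that moment; what a row does not reach only later rows make up. A row lasts 1/8 s, in which the tool goes at most 62.5 mm and 10.7 degrees, less where a joint would pass 70% of its speed; a pose out of reach is approached as far as the arm can. A call with a gripper value outside its range is refused whole. The fingers move at their own pace and stop on an object; the grip force is fixed at half the most. Time passes only in rows, so rows that repeat a pose let the fingers close, or fill a call up. It gives the time, the measured TCP pose, the force, the opening and the grip force at its end, in the units of the state.
- ctrl.get_obs(): the state, without advancing time (a new reading comes with each control period).
- ctrl.get_image(name): name is "side" or "top"; returns the picture (480x640x3 uint8, red, green, blue); there is no depth.
- ctrl.camera_info(name): a dict with "camera_matrix" (3x3 intrinsics, pixels), "world_from_camera" (4x4, takes a point from camera to world coordinates). Camera axes: x right, y up, looking along -z (the intrinsics and any distortion apply to the point x, -y, -z); pixel columns grow to the right and rows downward; lengths in mm; the calibration is good to about 2 mm. A picture is of the moment at which its call begins. camera_info takes no time and is no camera call.
- ctrl.close_job(): hands the job in; it is judged then, once.
Trained networks look in the newest picture that a camera, given by its name, has taken for a name from the list of things; names that differ only in an ending like _2 or _b are one class to them, and where a whole thing is asked for, a point or a joint stands for the part that bears it (a point fixed in the world has none). Each returns a list of dicts, best first, with "score" (0 to 1); they miss things now and then, are a little off and sometimes report something else, mostly with a low value. They report only what shows in the picture. A call takes as long as a camera call.
- ctrl.look_for(camera, label): "rect" ([left, top, right, bottom] in pixels, round what is visible of it).
The state is a dict: "t": time; "qpos": joint angles; "qvel": joint speeds; "joint_torque": joint torques, N m; "ee_pos": TCP position; "orientation": TCP orientation; "ft_force": force on the tool from outside, world axes, zero at the start; "moment": the same for the moment, N m; "width": finger opening in mm; "grasp_force": force on a finger pad.
Only numpy, scipy, OpenCV 4.12 (cv2) and the standard library are available. Lean on these libraries where they do the work, as an engineer would, in place of code of your own. Each camera call takes 0.05 s, during which the arm holds its last target. There are 200 camera calls.

## Working session

There is one attempt and no reset: what is moved stays moved. The work goes in short steps, Python scripts to look and compute and a shell command to move; the robot and the scene stay as the last step left them, time stands still between calls to the robot, and variables do not carry over. Pictures are saved under pics/ and viewed, at most 10 in all, crops included, and the job is handed in when it is done.

```bash
mkdir -p pics
python3 - <<'E'
from workcell import ctrl
import cv2,numpy as np
np.set_printoptions(precision=4,suppress=True)
for c in("side","top"):
    im=ctrl.get_image(c); cv2.imwrite(f"pics/{c}0.png",im[:,:,::-1])
    i=ctrl.camera_info(c); print(c,i)
    for l in("tub","kiln","lever_grip","post_tall","post_short"):
        print(l,[(np.round(d["rect"],1).tolist(),round(d["score"],2)) for d in ctrl.look_for(c,l)[:2]])
o=ctrl.get_obs();print(o["t"],o["ee_pos"],o["orientation"],ctrl.hold_point_z,o["ft_force"])
E
```

```text
side {'camera_matrix': array([[454.073 ,   0.    , 318.7448],
       [  0.    , 454.073 , 241.3781],
       [  0.    ,   0.    ,   1.    ]]), 'world_from_camera': array([[   0.9016,    0.2109,   -0.3776,  237.2922],
       [  -0.4325,    0.4554,   -0.7782, -859.9321],
       [   0.0078,    0.8649,    0.5019,  655.173 ],
       [   0.    ,    0.    ,    0.    ,    1.    ]])}
tub [([233.8, 231.6, 336.5, 328.7], 0.81)]
kiln [([161.4, 121.5, 288.2, 225.7], 0.68)]
lever_grip [([237.6, 192.3, 275.9, 216.8], 0.89)]
post_tall [([257.0, 200.3, 272.2, 232.9], 0.75)]
post_short [([212.1, 231.7, 235.2, 259.4], 0.61), ([233.5, 231.8, 336.0, 327.3], 0.53)]
top {'camera_matrix': array([[518.6032,   0.    , 323.6925],
       [  0.    , 518.6032, 248.6671],
       [  0.    ,   0.    ,   1.    ]]), 'world_from_camera': array([[  -0.0271,    0.9985,   -0.0482,  533.2249],
       [  -0.9996,   -0.0273,   -0.0022,  -51.5921],
       [  -0.0035,    0.0481,    0.9988, 1572.4679],
       [   0.    ,    0.    ,    0.    ,    1.    ]])}
tub [([281.6, 241.5, 358.1, 298.9], 0.91)]
kiln [([35.7, 191.9, 306.2, 336.4], 0.83)]
lever_grip [([198.3, 265.9, 306.6, 278.8], 0.84)]
post_tall [([196.9, 236.6, 221.8, 257.3], 0.66)]
post_short [([228.0, 291.3, 241.8, 307.4], 0.62), ([194.7, 265.1, 307.9, 278.4], 0.46)]
0.6 [261.543  567.609  222.6948] [ 0.6729  3.0686 -0.    ] 18.700000000000003 [-0.3945  0.5026  1.7477]
```

View pics/side0.png

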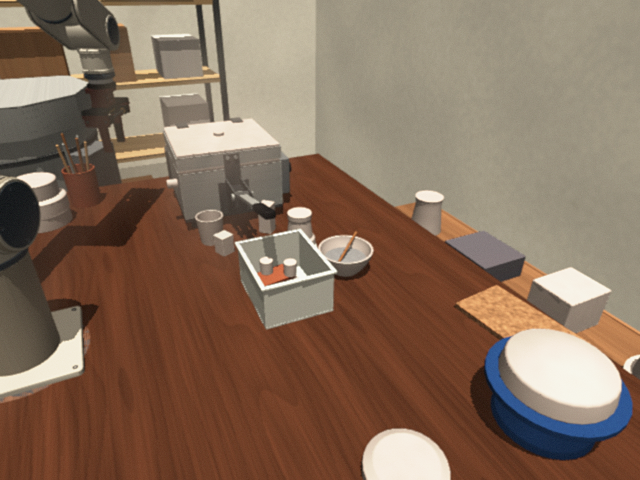

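View pics/top0.png

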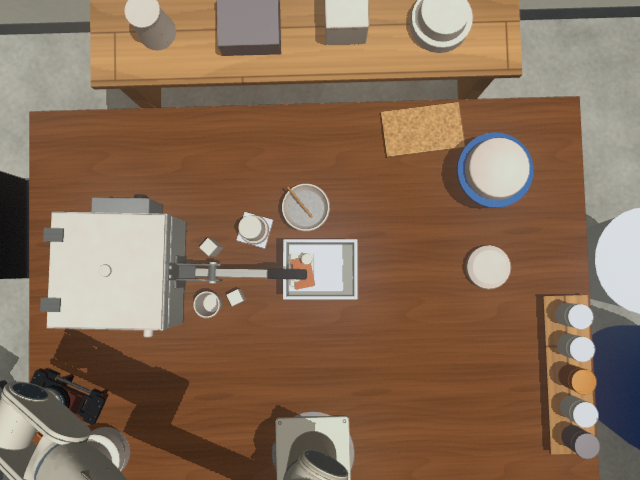

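The side view shows the tub under the black lever grip. In the top view the lever points right (world -y), its tip at about (306,274), and the tub rim spans about (283..357, 240..299).

```bash
cat > h.py <<'E'
from workcell import ctrl
import cv2,numpy as np
from scipy.spatial.transform import Rotation as R
np.set_printoptions(precision=3,suppress=True)
def px(c,u,v,z):
    i=ctrl.camera_info(c);K=i["camera_matrix"];T=np.array(i["world_from_camera"])
    d=T[:3,:3]@np.array([(u-K[0,2])/K[0,0],-(v-K[1,2])/K[1,1],-1]);o=T[:3,3]
    return o+d*(z-o[2])/d[2]
E
python3 - <<'E'
from h import *
im=cv2.imread("pics/top0.png")
cv2.imwrite("pics/crop0.png",cv2.resize(im[225:315,165:365],None,fx=4,fy=4,interpolation=cv2.INTER_CUBIC))
for n,u,v,z in [("rim NE",283,240,110),("NW",357,240,110),("SW",357,299,110),("SE",283,299,110),("tip",306.6,273.5,203),("pivot",212,272,140),("grip start",268,273,176)]: print(n,px("top",u,v,z))
E
```

```text
rim NE [631.467  65.941 110.   ]
NW [ 625.742 -143.085  110.   ]
SW [ 459.729 -138.063  110.   ]
SE [465.339  69.825 110.   ]
tip [534.992  -1.714 203.   ]
pivot [546.302 261.647 140.   ]
grip start [539.19  103.075 176.   ]
```

View pics/crop0.png

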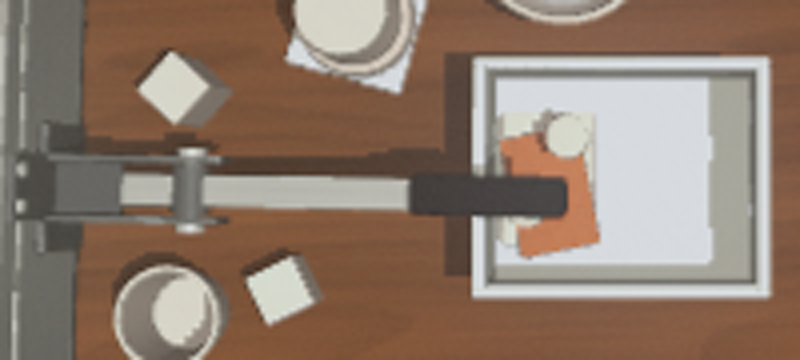

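```bash
cat >> h.py <<'E'
YAW=R.from_matrix(np.array([[-.03,1,0],[-1,-.03,0],[0,0,-1]]).T/1.00045)  # unused guard
def target_rot(a=0.03):
    # tool y along world (1,-a), z down, x = y cross z
    y=np.array([1,-a,0.]);y/=np.linalg.norm(y);z=np.array([0,0,-1.]);x=np.cross(y,z)
    return R.from_matrix(np.c_[x,y,z])
def rel(p,r=None):
    o=ctrl.get_obs();R0=R.from_rotvec(o["orientation"]);r=r or R0
    return R0.inv().apply(np.array(p)-o["ee_pos"]),(R0.inv()*r).as_rotvec()
E
sed -i '/^YAW/d' h.py
python3 -c "
from h import *
print(rel([541,-85,330],target_rot()),rel([400,250,330]))"
```

```text
(array([-526.912, -475.777, -107.283]), array([0.   , 0.   , 1.169])) (array([-258.664, -230.524, -107.294]), array([0., 0., 0.]))
```

```bash
python3 -m creep '[{"translation":[0,0,-55],"angular":[0,0,0],"jaw":0.7},{"translation":[0,0,-107],"angular":[0,0,0],"jaw":0.7},{"translation":[-43,-39,-107],"angular":[0,0,0.15],"jaw":0.7},{"translation":[-86,-78,-107],"angular":[0,0,0.3],"jaw":0.7},{"translation":[-129,-117,-107],"angular":[0,0,0.45],"jaw":0.7},{"translation":[-172,-156,-107],"angular":[0,0,0.6],"jaw":0.7},{"translation":[-215,-195,-107],"angular":[0,0,0.75],"jaw":0.7},{"translation":[-258,-234,-107],"angular":[0,0,0.9],"jaw":0.7}]'; python3 -c "
from h import *
print(rel([541,-85,330],target_rot()),rel([541,-85,45]))"
```

```text
t: 1.6
ee_pos: [398.4, 245.4, 330.0]
orientation: [1.946, 2.466, 0.001]
ft_force: [1.0, 0.5, 0.2]
width: 61.4
grasp_force: 0.0
(array([-354.524,   61.989,   -0.023]), array([ 0.001, -0.   ,  0.264])) (array([-354.58 ,   61.744,  284.977]), array([0., 0., 0.]))
```

```bash
python3 -m creep '[{"translation":[-55,10,0],"angular":[0,0,0.05],"jaw":0.7},{"translation":[-110,20,0],"angular":[0,0,0.1],"jaw":0.7},{"translation":[-165,29,0],"angular":[0,0,0.15],"jaw":0.7},{"translation":[-220,39,0],"angular":[0,0,0.2],"jaw":0.7},{"translation":[-275,49,0],"angular":[0,0,0.25],"jaw":0.7},{"translation":[-330,58,0],"angular":[0,0,0.265],"jaw":0.7},{"translation":[-354.5,62,0],"angular":[0,0,0.265],"jaw":0.7},{"translation":[-354.5,62,40],"angular":[0,0,0.265],"jaw":0.7}]'
python3 - <<'E'
from h import *
print(rel([541,-85,45],target_rot()))
cv2.imwrite("pics/t1.png",cv2.resize(ctrl.get_image("top")[180:330,180:400,::-1],None,fx=3,fy=3))
E
```

```text
t: 2.6
ee_pos: [544.8, -85.0, 291.8]
orientation: [2.249, 2.185, 0.006]
ft_force: [0.7, -0.1, -1.1]
width: 61.5
grasp_force: 0.0
(array([  0.16 ,  -5.48 , 246.765]), array([0.007, 0.001, 0.001]))
```

View pics/t1.png

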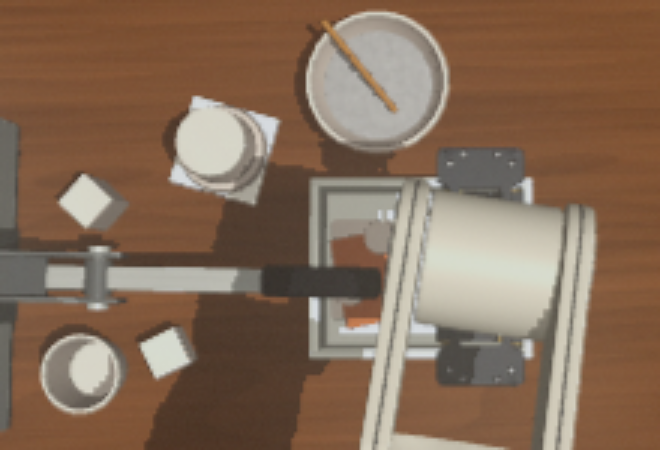

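The gripper is centred over the tub's empty half (body 148..386 against tub rows 177..358 in the crop), clear of the lever tip at (380,281).

```bash
python3 -m creep '[{"translation":[0,0,40],"angular":[0,0,0],"jaw":0.7},{"translation":[0,0,85],"angular":[0,0,0],"jaw":0.7},{"translation":[0,0,130],"angular":[0,0,0],"jaw":0.7},{"translation":[0,0,170],"angular":[0,0,0],"jaw":0.7},{"translation":[0,0,205],"angular":[0,0,0],"jaw":0.7},{"translation":[0,0,230],"angular":[0,0,0],"jaw":0.7},{"translation":[0,0,244],"angular":[0,0,0],"jaw":0.7},{"translation":[0,0,244],"angular":[0,0,0],"jaw":0.7}]'; python3 -c "
from h import *
print(R.from_rotvec(ctrl.get_obs()['orientation']).as_matrix())
print(rel([540,-125,45],target_rot()),rel([536.5,-240,45]))"
```

```text
t: 3.65
ee_pos: [541.8, -82.4, 45.4]
orientation: [-2.249, -2.192, 0.001]
ft_force: [-0.0, -0.1, 0.7]
width: 61.3
grasp_force: 0.0
[[ 0.026  1.    -0.001]
 [ 1.    -0.026  0.   ]
 [ 0.    -0.001 -1.   ]]
(array([-42.65 ,  -0.724,   0.357]), array([-0.001, -0.   ,  0.004])) (array([-157.702,   -1.261,    0.334]), array([0., 0., 0.]))
```

```bash
python3 -m creep '[{"translation":[-8,0,0],"angular":[0,0,0],"jaw":0.7},{"translation":[-16,0,0],"angular":[0,0,0],"jaw":0.7},{"translation":[-24,0,0],"angular":[0,0,0],"jaw":0.7},{"translation":[-30,0,0],"angular":[0,0,0],"jaw":0.7},{"translation":[-36,0,0],"angular":[0,0,0],"jaw":0.7},{"translation":[-41,0,0],"angular":[0,0,0],"jaw":0.7},{"translation":[-46,0,0],"angular":[0,0,0],"jaw":0.7},{"translation":[-50,0,0],"angular":[0,0,0],"jaw":0.7}]'
```

```text
t: 4.65
ee_pos: [540.8, -132.6, 45.7]
orientation: [-2.25, -2.192, -0.0]
ft_force: [0.3, 3.2, 1.5]
width: 61.7
grasp_force: 1.9
```

```bash
python3 -m creep '[{"translation":[-7,0,0],"angular":[0,0,0],"jaw":0.7},{"translation":[-14,0,0],"angular":[0,0,0],"jaw":0.7},{"translation":[-21,0,0],"angular":[0,0,0],"jaw":0.7},{"translation":[-28,0,0],"angular":[0,0,0],"jaw":0.7},{"translation":[-35,0,0],"angular":[0,0,0],"jaw":0.7},{"translation":[-42,0,0],"angular":[0,0,0],"jaw":0.7},{"translation":[-49,0,0],"angular":[0,0,0],"jaw":0.7},{"translation":[-56,0,0],"angular":[0,0,0],"jaw":0.7}]'
python3 -m creep '[{"translation":[-7,0,0],"angular":[0,0,0],"jaw":0.7},{"translation":[-14,0,0],"angular":[0,0,0],"jaw":0.7},{"translation":[-21,0,0],"angular":[0,0,0],"jaw":0.7},{"translation":[-28,0,0],"angular":[0,0,0],"jaw":0.7},{"translation":[-35,0,0],"angular":[0,0,0],"jaw":0.7},{"translation":[-42,0,0],"angular":[0,0,0],"jaw":0.7},{"translation":[-47,0,0],"angular":[0,0,0],"jaw":0.7},{"translation":[-50,0,0],"angular":[0,0,0],"jaw":0.7}]'
python3 - <<'E'
from h import *
cv2.imwrite("pics/t2.png",cv2.resize(ctrl.get_image("top")[180:330,180:430,::-1],None,fx=3,fy=3))
print(ctrl.look_for("top","tub")[:1],ctrl.look_for("top","lever_grip")[:1])
E
```

```text
t: 5.65
ee_pos: [539.3, -189.0, 45.7]
orientation: [-2.25, -2.192, -0.0]
ft_force: [-0.1, 3.7, 2.5]
width: 61.9
grasp_force: 2.2
t: 6.65
ee_pos: [538.0, -238.9, 45.7]
orientation: [-2.25, -2.192, 0.0]
ft_force: [0.4, 4.5, 3.2]
width: 61.0
grasp_force: 2.2
[{'rect': [325.7, 240.7, 383.8, 298.6], 'score': 0.69}] [{'rect': [194.4, 266.7, 306.9, 279.6], 'score': 0.9}]
```

View pics/t2.png

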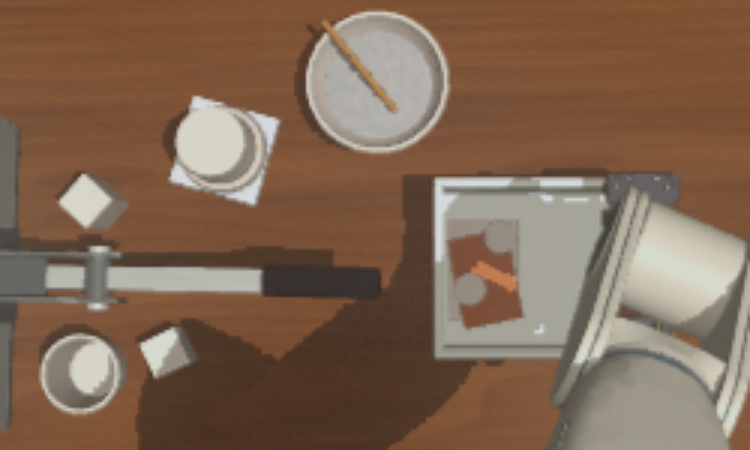

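```bash
python3 -m creep '[{"translation":[6,0,0],"angular":[0,0,0],"jaw":0.7},{"translation":[15,0,0],"angular":[0,0,0],"jaw":0.7},{"translation":[20,0,-5],"angular":[0,0,0],"jaw":0.7},{"translation":[20,0,-45],"angular":[0,0,0],"jaw":0.7},{"translation":[20,0,-90],"angular":[0,0,0],"jaw":0.6},{"translation":[20,0,-140],"angular":[0,0,0],"jaw":0.3},{"translation":[20,0,-190],"angular":[0,0,0],"jaw":0},{"translation":[20,0,-210],"angular":[0,0,0],"jaw":0}]'
python3 - <<'E'
from h import *
print(px("top",286.7,273.7,198),px("top",306.7,274,203), px("top",268,273.2,183))
print(rel([536,60,250],target_rot(.035)))
E
```

```text
t: 7.8
ee_pos: [539.8, -218.7, 259.6]
orientation: [2.246, 2.189, 0.003]
ft_force: [0.5, -0.2, -0.5]
width: 26.4
grasp_force: 0.0
[535.9    51.162 198.   ] [533.668  -1.944 203.   ] [538.626 102.311 183.   ]
(array([278.505, -10.947,   8.925]), array([0.005, 0.002, 0.009]))
```

```bash
python3 -m creep '[{"translation":[30,0,0],"angular":[0,0,0.009],"jaw":0},{"translation":[75,-3,0],"angular":[0,0,0.009],"jaw":0},{"translation":[120,-5,0],"angular":[0,0,0.009],"jaw":0},{"translation":[165,-7,0],"angular":[0,0,0.009],"jaw":0},{"translation":[210,-8,0],"angular":[0,0,0.009],"jaw":0},{"translation":[250,-10,0],"angular":[0,0,0.009],"jaw":0},{"translation":[275,-11,5],"angular":[0,0,0.009],"jaw":0},{"translation":[278.5,-11,10],"angular":[0,0,0.009],"jaw":0}]'
python3 - <<'E'
from h import *
cv2.imwrite("pics/s3.png",cv2.resize(ctrl.get_image("side")[120:300,150:350,::-1],None,fx=3,fy=3))
print(ctrl.get_obs()["width"],rel([536,60,201],target_rot(.035)))
E
```

```text
t: 8.8
ee_pos: [534.5, 61.7, 245.8]
orientation: [2.257, 2.185, 0.0]
ft_force: [0.2, 0.3, -0.1]
width: 0.3
grasp_force: 0.0
0.5858967000582085 (array([-1.006,  1.84 , 44.075]), array([-0.001,  0.   ,  0.002]))
```

View pics/s3.png

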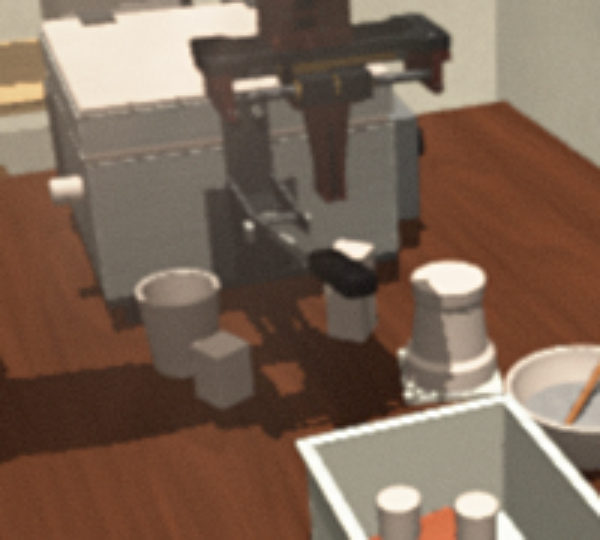

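The closed fingers, tip at (330,198), hover over the black grip at (343,270). The tub is well clear.

```bash
python3 -m creep '[{"translation":[-1,1,10],"angular":[0,0,0],"jaw":0},{"translation":[-1,1,20],"angular":[0,0,0],"jaw":0},{"translation":[-1,1,28],"angular":[0,0,0],"jaw":0},{"translation":[-1,1,33],"angular":[0,0,0],"jaw":0},{"translation":[-1,1,36],"angular":[0,0,0],"jaw":0},{"translation":[-1,1,39],"angular":[0,0,0],"jaw":0},{"translation":[-1,1,42],"angular":[0,0,0],"jaw":0},{"translation":[-1,1,44],"angular":[0,0,0],"jaw":0}]'; python3 -c "
from h import *
print(R.from_rotvec(ctrl.get_obs()['orientation']).as_matrix())"
```

```text
t: 9.85
ee_pos: [535.8, 59.1, 201.6]
orientation: [2.26, 2.182, 0.0]
ft_force: [0.3, 0.6, 0.3]
width: 0.4
grasp_force: 0.0
[[ 0.035  0.999  0.   ]
 [ 0.999 -0.035 -0.   ]
 [-0.     0.    -1.   ]]
```

```bash
python3 -m creep '[{"translation":[0,0,2],"angular":[0,0,0],"jaw":0},{"translation":[0,0,4],"angular":[0,0,0],"jaw":0},{"translation":[-1,0,7],"angular":[0,0,0],"jaw":0},{"translation":[-2,0,10],"angular":[0,0,0],"jaw":0},{"translation":[-2.5,0,14],"angular":[0,0,0],"jaw":0},{"translation":[-3,0,18],"angular":[0,0,0],"jaw":0},{"translation":[-3.5,0,22],"angular":[0,0,0],"jaw":0},{"translation":[-4,0,26],"angular":[0,0,0],"jaw":0}]'
```

```text
t: 10.85
ee_pos: [535.8, 54.5, 176.1]
orientation: [2.259, 2.182, -0.0]
ft_force: [-1.3, -3.2, 7.3]
width: 0.4
grasp_force: 3.0
```

```bash
python3 -m creep '[{"translation":[-0.5,0,4],"angular":[0,0,0],"jaw":0},{"translation":[-1,0,8],"angular":[0,0,0],"jaw":0},{"translation":[-1.5,0,12],"angular":[0,0,0],"jaw":0},{"translation":[-2,0,16],"angular":[0,0,0],"jaw":0},{"translation":[-2.5,0,20],"angular":[0,0,0],"jaw":0},{"translation":[-2.5,0,24],"angular":[0,0,0],"jaw":0},{"translation":[-2.5,0,28],"angular":[0,0,0],"jaw":0},{"translation":[-2.5,0,32],"angular":[0,0,0],"jaw":0}]'
python3 -m creep '[{"translation":[0,0,4],"angular":[0,0,0],"jaw":0},{"translation":[0,0,8],"angular":[0,0,0],"jaw":0},{"translation":[0,0,12],"angular":[0,0,0],"jaw":0},{"translation":[0.5,0,16],"angular":[0,0,0],"jaw":0},{"translation":[1,0,20],"angular":[0,0,0],"jaw":0},{"translation":[1.5,0,24],"angular":[0,0,0],"jaw":0},{"translation":[2,0,28],"angular":[0,0,0],"jaw":0},{"translation":[2.5,0,32],"angular":[0,0,0],"jaw":0}]'
```

```text
t: 11.85
ee_pos: [536.0, 51.8, 144.1]
orientation: [2.259, 2.182, -0.0]
ft_force: [-1.3, -3.5, 5.8]
width: 0.3
grasp_force: 2.8
t: 12.85
ee_pos: [536.2, 54.2, 112.0]
orientation: [2.258, 2.181, -0.0]
ft_force: [-1.3, -5.0, 5.0]
width: 0.6
grasp_force: 3.0
```

```bash
python3 -m creep '[{"translation":[-0.5,0,3],"angular":[0,0,0],"jaw":0},{"translation":[-1,0,6],"angular":[0,0,0],"jaw":0},{"translation":[-1,0,8.5],"angular":[0,0,0],"jaw":0},{"translation":[-1,0,11],"angular":[0,0,0],"jaw":0},{"translation":[-1,0,12.5],"angular":[0,0,0],"jaw":0},{"translation":[-1,0,14],"angular":[0,0,0],"jaw":0},{"translation":[-1,0,15],"angular":[0,0,0],"jaw":0},{"translation":[-1,0,16],"angular":[0,0,0],"jaw":0}]'
```

```text
t: 13.85
ee_pos: [536.4, 54.5, 96.3]
orientation: [2.26, 2.181, 0.003]
ft_force: [-0.4, 2.0, 6.3]
width: 0.5
grasp_force: 2.8
```

```bash
python3 -m creep '[{"translation":[0,0,0.4],"angular":[0,0,0],"jaw":0},{"translation":[0,0,0.8],"angular":[0,0,0],"jaw":0},{"translation":[0,0,1.2],"angular":[0,0,0],"jaw":0},{"translation":[0,0,1.6],"angular":[0,0,0],"jaw":0},{"translation":[0,0,2],"angular":[0,0,0],"jaw":0},{"translation":[0,0,2.3],"angular":[0,0,0],"jaw":0},{"translation":[0,0,2.6],"angular":[0,0,0],"jaw":0},{"translation":[0,0,2.6],"angular":[0,0,0],"jaw":0}]'
```

```text
t: 14.85
ee_pos: [536.6, 54.7, 95.4]
orientation: [2.259, 2.181, 0.004]
ft_force: [-6.6, 1.8, 24.2]
width: 0.4
grasp_force: 11.4
```

```bash
python3 -m creep '[{"translation":[0,0,-0.3],"angular":[0,0,0],"jaw":0},{"translation":[0,0,-0.6],"angular":[0,0,0],"jaw":0},{"translation":[0,0,-0.6],"angular":[0,0,0],"jaw":0},{"translation":[0,0,-0.6],"angular":[0,0,0],"jaw":0},{"translation":[0,0,-0.6],"angular":[0,0,0],"jaw":0},{"translation":[0,0,-0.6],"angular":[0,0,0],"jaw":0},{"translation":[0,0,-0.6],"angular":[0,0,0],"jaw":0},{"translation":[0,0,-0.6],"angular":[0,0,0],"jaw":0}]'
python3 - <<'E'
from h import *
cv2.imwrite("pics/s4.png",cv2.resize(ctrl.get_image("side")[120:320,150:380,::-1],None,fx=3,fy=3))
E
```

```text
t: 15.85
ee_pos: [536.6, 54.7, 95.5]
orientation: [2.26, 2.181, 0.004]
ft_force: [-3.7, 2.5, 18.6]
width: 0.7
grasp_force: 8.9
```

View pics/s4.png

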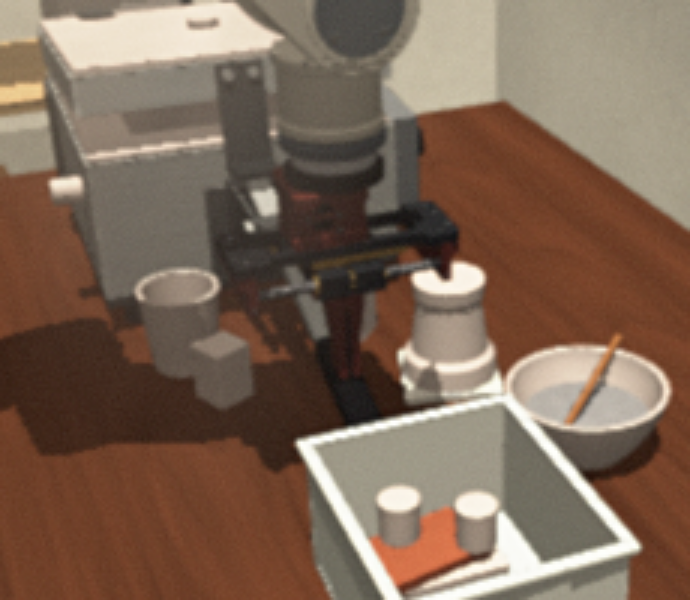

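The lid is raised: its front edge now sits at about row 100 with a gap below it. The lever is against its stop under the fingertips at (348,380), the tub is clear, and the bystanders I can see haven't moved.

```bash
python3 -c "
from workcell import ctrl
print(ctrl.close_job())"
```

```text
the job is handed in; nothing more can be done
None
```

I slid the tub about 117 mm outward, clear of the lever, then pressed the lever to its stop to raise the lid; the job is handed in with the arm still holding it down at about 19 N.

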